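# Close the slide case and tuck its flap under the lip

### The arm

A 7-joint arm with a two-finger parallel gripper is mounted at the origin on a cart in front of the work surface, level with it; the furniture and walls round the work are solid. World frame = base frame: x ahead of the robot, y to its left, z up, the work surface at z = 0. Lengths are in m, angles in rad, forces in N, time in s.
With the tool pointing down it reaches from about 0.4 to 0.85 m from the base axis. Payload 4.5 kg.
Tool frame: the origin (TCP) lies between the finger pads; the fingertips stand 19 mm ahead of it and the grasp point (between the pads) is the TCP (r.nose_length is the distance from the TCP to the fingertips, in m); z points along the fingers, x is the direction in which the jaws open and shut, and the axes are right-handed (so a half turn about z gives the same grasp; the last joint's range is limited). The gripper opens to 88 mm and grips with 3 to 60 N. Pads are 18 mm wide; open, the fingers measure 123 mm over their backs; the gripper's body (75 mm by 187 mm) begins 45 mm behind the grasp point.
Start: joints at [-1.136, 0.689, -0.195, 1.565, 0.157, 0.902, -0.215], TCP at [0.244, 0.576, 0.237] pointing down, gripper open.
Joint ranges: [-3.01, 3.01], [-0.46, 2.08], [-1.47, 1.51], [0.13, 2.56], [-1, 4.14], [0.04, 2.09], [-2.66, 2.66]. Speed limits (rad/s): [2.57, 2.57, 3.14, 3.14, 3.14, 3.14, 3.14].

### API

Orientations are given as a unit quaternion [x, y, z, w].
In Python, from plant import get_state, vision, r gives the robot as it stands.
- The arm moves only by the tool play_rows, never from a script. Its argument "deltas" is a list that holds one entry, the list of rows, each a list of 7 numbers: the gripper command: -1 is fully open, 1 is shut, values between are in proportion, then the shift along the tool's x, y, z normalised to -1 to 1, where 1 is 300 mm, then the turn, a rotation vector about the tool's x, y, z normalised to -1 to 1, where 1 is pi rad. A call has 1 to 5 rows; each row is the pose to reach, as a shift and turn from the pose measured when the call began, along the tool's axes at that moment, turning the shorter way round; what a row does not reach only later rows make up. A row lasts 1/8 s, in which the tool goes at most 62.5 mm and 10.7 degrees, less where a joint would pass 70% of its speed; a pose out of reach is approached as far as the arm can. A call with a number of a shift or a turn outside -1 to 1 is refused whole. A call with a gripper value outside its range is refused whole. The fingers move at their own pace and stop on an object; "force" is the grip in N (left out, the last holds). Time passes only in rows, so rows that repeat a pose let the fingers close. It gives the time, the measured TCP pose, the force and the opening at its end, in the units of the state.
- get_state(): the state, without advancing time (a new reading comes with each control period).
- vision.snapshot(name): name is "scene" or "side" or "wrist"; returns the picture (420x560x3 uint8, red, green, blue); there is no depth.
- vision.camera_model(name): a dict with "vfov" (degrees; the focal length in pixels is half the picture's height over the tangent of half this angle, whatever the lens; pixels are square), "cx", "cy" (the principal point, pixels), "world_to_cam" (4x4, takes a point from world to camera coordinates). Camera axes: x right, y up, looking along -z (the intrinsics and any distortion apply to the point x, -y, -z); pixel columns grow to the right and rows downward; lengths in m; the calibration is good to about 2 mm. A picture is of the moment at which its call begins: read the wrist's pose just before it. camera_model takes no time and is no camera call; for the wrist camera it gives the pose at the moment of the call.
- r.finish_job(): hands the job in, once; it reports no verdict.
The state is a dict: "clock": time; "q": joint angles; "qd": joint speeds; "joint_torque": joint torques, N m; "tool_pos": TCP position; "eef_rot": TCP orientation; "contact_force": force on the tool from outside, world axes, zero at the start; "moment": the same for the moment, N m; "opening": opening from 0.0 (shut) to 1.0 (fully open).
Only numpy, scipy, OpenCV 4.12 (cv2) and the standard library are available. Lean on these libraries where they do the work, as an engineer would, in place of code of your own. Each camera call takes 0.05 s, during which the arm holds its last target.

### The job

Close the microscope slide case using only the fingertips: fold its blue hinged flap down flat over the slides, then push it along by its white ridge until its free edge is tucked all the way under the steel lip, so that it stays shut when you let go. Nothing is to be grasped or lifted; do not shove the case out of its place, and leave the things around it alone. Finish clear of everything.

Things in the scene. Friction and masses are not known exactly. Their poses are not given: they have to be found in the camera images.
- slide_case: slide case: grey steel base 130 x 110 mm on rubber feet, upper face 12 mm above the worktop, 1.2 kg, loose, with two microscope slides lying on it. Origin: centre of its underside, on the worktop. Its x runs from the hinge side to the lip side (level), y along the hinge, z up
- hinge_axis (a point): middle of the flap's hinge axis, 52 mm to the -x side of the case's origin, 16.5 mm above the worktop; the axis runs along the case's y
- flap_fold (a joint): angle of the flap about its hinge, rad: 0 lies flat over the slides, 1.57 upright. A weak spring (about 0.06 N m/rad towards 1.3) lifts the flap open again whenever it is neither held down nor tucked under the lip
- flap_tuck (a joint): how far the flap plate is pushed out of its hinge sleeve, along its own length away from the hinge, m: 0 drawn in (its edge then clears the lip by 5 mm), 0.014 pushed fully home (its edge then lies 9 mm beneath the lip). It stays where it is left; about 3 N moves it
- ridge (a point): foot of the white push ridge (44 mm long along the hinge, 7 wide, 6 high) on the blue flap's outer face (the upper face when folded), middle of its hinge side: 62 mm from the hinge axis at flap_tuck 0, 1.5 mm above the flap's middle plane, which holds the axis. Face bare from the steel sleeve (ends 22 mm from the axis) to here. Axes: x along the flap to its free edge, y along the hinge, z outward
- flap_edge (a point): middle of the free edge of the blue flap (88 mm wide, 3 mm thick), half-way through its thickness, 92 mm from the hinge axis when flap_tuck is 0; axes as the ridge
- lip_edge (a point): middle of the inner lower edge of the fixed steel lip, 96 mm long, which overhangs towards the hinge at the case's +x end; this point is 21.5 mm above the worktop, 3.5 mm above the upper face of the flap lying flat; the lip's top is 24.5 mm above the worktop
- crucible: white porcelain crucible, 41 mm wide, 33 mm tall, a bystander, loose. Origin: centre of its underside
- weight_1: larger brass weight, 23 mm wide, 36 mm tall, a bystander, loose. Origin: centre of its underside
- weight_2: smaller brass weight, 19 mm wide, 30 mm tall, a bystander, loose. Origin: centre of its underside
- stopper_1: red rubber stopper, 23 mm wide, 24 mm tall, a bystander, loose. Origin: centre of its underside
- beaker_small: small empty glass beaker, 52 mm wide, 58 mm tall, a bystander, loose. Origin: centre of its underside
- beaker_mid: middle-sized empty glass beaker, 66 mm wide, 74 mm tall, a bystander, loose. Origin: centre of its underside
- pipette_bulb: red rubber pipette bulb, 41 mm wide, 68 mm tall, a bystander, loose. Origin: centre of its underside

How it is judged:
On the way, in this order (a step that is already met when the one before it is completed fails the run):
1. the flap is folded down flat, its edge not yet under the lip (value of joint flap_fold below 0.1 rad and value of joint flap_tuck below 0.006 m), for 0.05 s.
2. the flap's edge is tucked under the lip (value of joint flap_fold below 0.08 rad and value of joint flap_tuck above 0.01 m), for 0.2 s.
At the end, for the whole second after the job is handed in: The flap lies flat (flap_fold under 0.08 rad) with its edge under the lip (flap_tuck over 10 mm of 14 mm) and stays so by itself; the case is at rest, flat on the worktop within 20 mm of where it stood; every bystander is within 20 mm of where it stood (all of step 2 and linear speed of slide_case below 0.01 m/s and distance of each of slide_case, crucible, weight_1, weight_2, stopper_1, beaker_small, beaker_mid, pipette_bulb from where it was at the start of the episode below 0.02 m and angle between slide_case's own z axis and vertical below 0.05 rad); the robot touches nothing.
It fails at once if the case is lifted, tipped or dragged more than 20 mm (height (world z) of slide_case above 0.008 m or not (distance of slide_case from where it was at the start of the episode below 0.02 m and angle between slide_case's own z axis and vertical below 0.05 rad)).
It fails at once if a bystander is moved more than 20 mm, lifted or knocked over (distance of any of crucible, weight_1, weight_2, stopper_1, beaker_small, beaker_mid, pipette_bulb from where it was at the start of the episode above 0.02 m or angle between any of crucible, weight_1, weight_2, stopper_1, beaker_small, beaker_mid, pipette_bulb's own z axis and vertical above 0.5 rad).
It also fails if it takes over 35 s, if anything falls off the work surface, if the arm or the gripper's body presses on something with over 40 N, if the wrist force passes 120 N, or if a joint passes its speed limit or range.

## Working session

There is one attempt and no reset: what is moved stays moved. The work goes in short steps, Python scripts to look and compute and a tool call to move; the robot and the scene stay as the last step left them, time stands still between calls to the robot, and variables do not carry over. Pictures are saved under pics/ and viewed, and the job is handed in when it is done.

Besides the shell and the picture viewer there is one more tool, called after "Emit:" as name([rows], argument=value, ...), one row to a line, values as JSON. play_rows: Moves the arm, as the interface text tells. Scaled input: -1 to 1 covers 300 mm each way for a shift and pi rad each way for a turn. Its arguments: {"type":"object","properties":{"deltas":{"type":"array"},"force":{"type":"number"}},"required":["deltas"]}

```bash
mkdir -p pics; ls
python3 - <<'E'
from plant import get_state, vision, r
import cv2
s=get_state(); print(s)
for n in ("scene","side","wrist"):
    m=vision.camera_model(n); print(n,m)
    im=vision.snapshot(n); cv2.imwrite(f"pics/{n}0.png",im[:,:,::-1])
print(r.nose_length)
E
```

```text
pics
{'clock': 0.0, 'q': array([-1.13619272,  0.68999168, -0.1944808 ,  1.56634978,  0.15731057,
        0.90251343, -0.21505949]), 'qd': array([ 0.00215697, -0.00025724, -0.0003352 ,  0.0018952 ,  0.00102939,
       -0.00092971, -0.00073929]), 'joint_torque': array([ 2.29551733e-04, -5.27544165e+01, -1.26665566e+00, -1.53425521e+01,
       -5.26451902e-02,  6.67376386e-03,  1.77682732e-04]), 'tool_pos': array([0.2436637 , 0.57484442, 0.23600288]), 'eef_rot': array([ 8.33684307e-01,  5.52240528e-01, -7.31062543e-04,  5.84147174e-04]), 'contact_force': array([ 0.45637309,  0.32788536, -0.67647647]), 'moment': array([ 0.02211226,  0.00846204, -0.02473017]), 'opening': 0.9974482252535287}
scene {'vfov': 50.97169527128668, 'cx': 276.42935672618717, 'cy': 206.89639536773785, 'world_to_cam': array([[-0.55383532, -0.83260969, -0.00524869,  0.32719918],
       [ 0.50479509, -0.3407794 ,  0.79312755, -0.36950078],
       [-0.66215433,  0.43661254,  0.60903295, -0.6769139 ],
       [ 0.        ,  0.        ,  0.        ,  1.        ]])}
side {'vfov': 57.961426310084335, 'cx': 283.52202687085526, 'cy': 209.7912519369592, 'world_to_cam': array([[ 0.80730243, -0.59008881,  0.00761469, -0.52537405],
       [ 0.25611444,  0.36195742,  0.8963215 , -0.20402247],
       [-0.53166547, -0.72165229,  0.44333937, -0.69531544],
       [ 0.        ,  0.        ,  0.        ,  1.        ]])}
wrist {'vfov': 68.2620402990037, 'cx': 281.83479703583373, 'cy': 207.54677662162982, 'world_to_cam': array([[ 0.39053002,  0.92058765, -0.00216385, -0.62437853],
       [-0.89025601,  0.37706229, -0.25547656,  0.03547619],
       [-0.23437266,  0.10169765,  0.96681283, -0.38804953],
       [ 0.        ,  0.        ,  0.        ,  1.        ]])}
0.019
```

View pics/scene0.png

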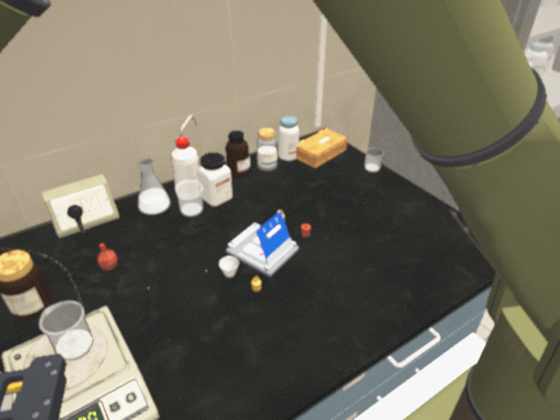

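View pics/side0.png

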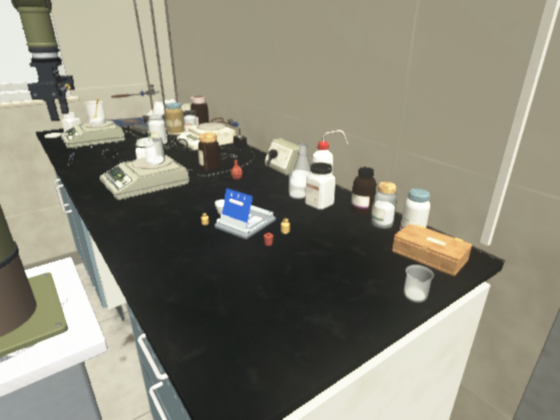

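View pics/wrist0.png

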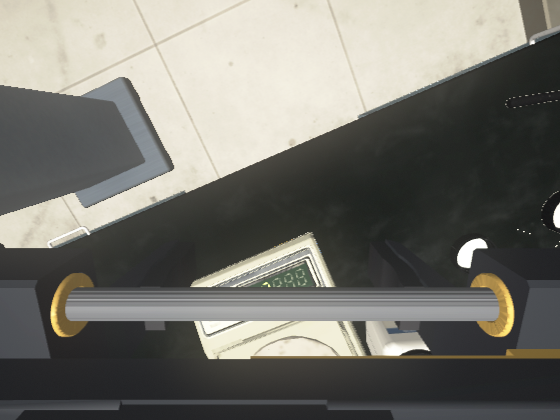

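Run:
```python
import cv2
a=cv2.imread("pics/scene0.png")[195:305,195:335]; b=cv2.imread("pics/side0.png")[175:255,185:305]
cv2.imwrite("pics/c1.png",cv2.resize(a,None,fx=5,fy=5,interpolation=cv2.INTER_CUBIC))
cv2.imwrite("pics/c2.png",cv2.resize(b,None,fx=6,fy=6,interpolation=cv2.INTER_CUBIC))
```

```text
(no output)
```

View pics/c1.png

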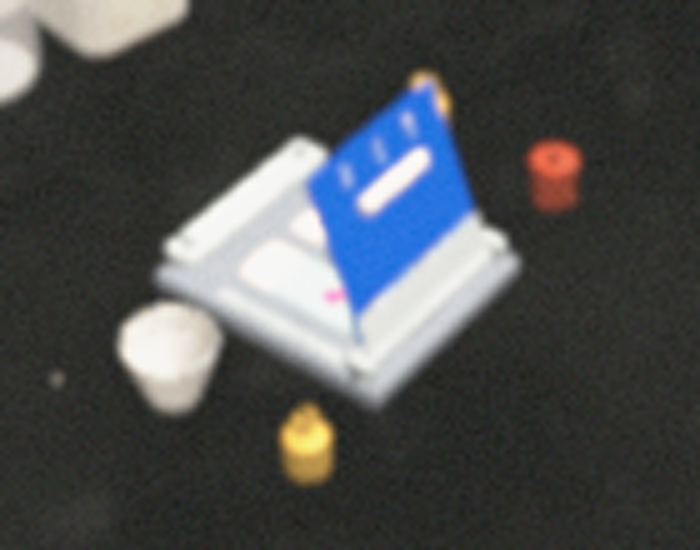

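View pics/c2.png

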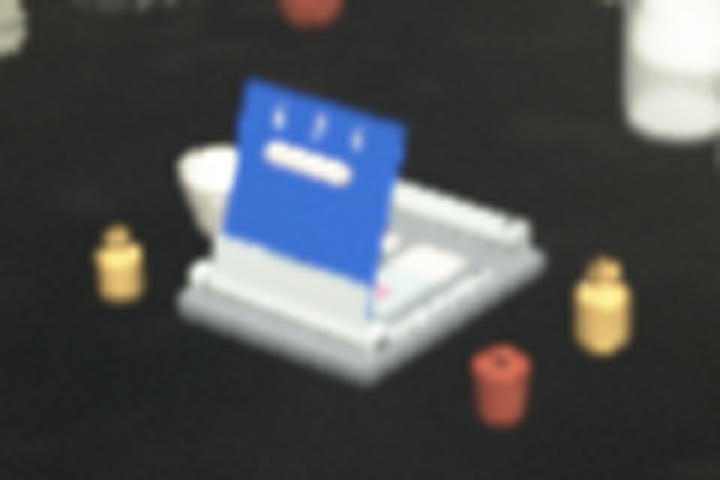

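```bash
cat > h.py <<'E'
import numpy as np
from plant import get_state, vision, r
def ray(n,p,m=None):
    m=m or vision.camera_model(n); f=210/np.tan(np.radians(m['vfov'])/2)
    W=np.array(m['world_to_cam']);R=W[:3,:3]
    d=np.array([(p[0]-m['cx'])/f,-(p[1]-m['cy'])/f,-1.]); d=R.T@d
    return -R.T@W[:3,3], d/np.linalg.norm(d)
def plane(n,p,z,m=None):
    o,d=ray(n,p,m); return o+d*(z-o[2])/d[2]
def tri(L):
    A=np.zeros((3,3));b=np.zeros(3)
    for o,d in L:
        P=np.eye(3)-np.outer(d,d);A+=P;b+=P@o
    x=np.linalg.solve(A,b); return x,[np.linalg.norm((np.eye(3)-np.outer(d,d))@(x-o)) for o,d in L]
def proj(n,X,m=None):
    m=m or vision.camera_model(n); f=210/np.tan(np.radians(m['vfov'])/2)
    c=np.array(m['world_to_cam'])@np.r_[X,1]; return m['cx']+f*c[0]/-c[2], m['cy']-f*c[1]/-c[2]
E
python3 - <<'E'
from h import *
np.set_printoptions(precision=4,suppress=True)
S=lambda p:(195+p[0]/5-.4,195+p[1]/5-.4); D=lambda p:(185+p[0]/6-.4,175+p[1]/6-.4)
for k,a,b in [("topA",(308,185),(250,78)),("topB",(430,83),(405,127)),("botA",(358,310),(222,235)),("botB",(475,213),(372,283)),("rA",(367,207),(268,150)),("rB",(424,157),(348,180)),
 ("stop",(555,157),(503,357)),("w2",(307,412),(118,235)),("lipB",(305,143),(525,230))]:
    print(k,*tri([ray("scene",S(a)),ray("side",D(b))]))
for k,p,z in [("left",(155,270),.012),("front",(375,395),.012),("right",(520,262),.012),("crucbot",(172,400),0),("w2bot",(307,475),0),("stopbot",(555,203),0)]: print("scene",k,plane("scene",S(p),z))
for k,p,z in [("front",(180,297),.012),("right",(368,375),.012),("far",(545,258),.012),("w1bot",(605,345),0)]: print("side",k,plane("side",D(p),z))
E
```

```text
topA [0.5296 0.0914 0.1037] [np.float64(0.0008287726301531909), np.float64(0.0008287726301531645)]
topB [0.5587 0.0098 0.103 ] [np.float64(0.0004710211681164247), np.float64(0.00047102116811645794)]
botA [0.5075 0.0808 0.0399] [np.float64(0.001869944023367588), np.float64(0.0018699440233676098)]
botB [0.5347 0.0013 0.0397] [np.float64(0.0007313121419292712), np.float64(0.0007313121419294059)]
rA [0.5237 0.0656 0.0814] [np.float64(0.0004715458757913245), np.float64(0.0004715458757912778)]
rB [0.5399 0.0251 0.0787] [np.float64(0.0008338760060430134), np.float64(0.0008338760060430275)]
stop [ 0.5584 -0.0626  0.0261] [np.float64(0.000342973334741443), np.float64(0.00034297333474127213)]
w2 [0.4776 0.1256 0.0296] [np.float64(0.0014109717830649822), np.float64(0.0014109717830649937)]
lipB [0.6347 0.031  0.0246] [np.float64(0.0006276904985460613), np.float64(0.0006276904985460226)]
scene left [0.6092 0.1286 0.012 ]
scene front [0.4861 0.0873 0.012 ]
scene right [ 0.5195 -0.0143  0.012 ]
scene crucbot [0.5432 0.1569 0.    ]
scene w2bot [ 0.473   0.1304 -0.    ]
scene stopbot [ 0.5545 -0.061   0.    ]
side front [0.4856 0.0851 0.012 ]
side right [ 0.5182 -0.0217  0.012 ]
side far [0.6392 0.0221 0.012 ]
side w1bot [ 0.6264 -0.0418  0.    ]
```

```bash
cat >> h.py <<'E'
from scipy.spatial.transform import Rotation as Ro
YAW=np.radians(18.8); U=np.array([np.cos(YAW),np.sin(YAW),0]); V=np.array([-U[1],U[0],0]); C=np.array([.563,.0547,0]); H=C-.052*U
RT=np.array([V,U,[0,0,-1]]).T
def tgt(s,v,ztip): # tip centre in hinge coords -> TCP
    return H+s*U+v*V+np.array([0,0,ztip+.019])
def delta(P,R=RT):
    st=get_state(); R0=Ro.from_quat(st['eef_rot']); d=R0.inv().apply(P-st['tool_pos'])
    w=(R0.inv()*Ro.from_matrix(R)).as_rotvec()
    return np.round(np.r_[d/.3,w/np.pi],4)
def where():
    st=get_state(); p=st['tool_pos']-H; tw=(Ro.from_matrix(RT).inv()*Ro.from_quat(st['eef_rot'])).as_rotvec()
    print("t",round(st['clock'],2),"s,v,ztip mm",np.round(1e3*np.array([p@U,p@V,p[2]-.019]),1),"F uvz",np.round([st['contact_force']@U,st['contact_force']@V,st['contact_force'][2]],1),"rot",np.round(tw,3),"open",round(st['opening'],2),"q",np.round(st['q'],2))
E
python3 -c "
from h import *
print(H);where();print(delta(tgt(-.035,0,.2)))"
```

```text
[0.51377424 0.03794218 0.        ]
t 0.15 s,v,ztip mm [-82.6 595.5 217.2] F uvz [ 0.4 -0.1  0.1] rot [ 0.    -0.001  0.729] open 1.0 q [-1.14  0.69 -0.19  1.57  0.16  0.9  -0.22]
[-1.3748e+00  1.4403e+00  5.9300e-02 -1.0000e-04  4.0000e-04 -2.3200e-01]
```

Emit:
play_rows([
  [[1, -0.17, 0.18, 0, 0, 0, -0.045], [1, -0.31, 0.32, 0, 0, 0, -0.09], [1, -0.45, 0.47, 0, 0, 0, -0.14], [1, -0.58, 0.61, 0, 0, 0, -0.18], [1, -0.69, 0.72, 0, 0, 0, -0.232]],
], force=20)

```text
clock: 0.78
tool_pos: [0.3628, 0.2973, 0.2364]
eef_rot: [0.581, 0.814, -0.001, 0.001]
contact_force: [0.2, -0.5, 0.4]
opening: 0.454
```

```bash
python3 -c "
from h import *
where();print(delta(tgt(-.035,0,.15)))"
```

```text
t 0.78 s,v,ztip mm [-59.4 294.2 217.4] F uvz [ 0.  -0.5  0.4] rot [ 0.001 -0.002 -0.003] open 0.45 q [-0.49  0.52 -0.45  2.01  0.35  0.69  0.74]
[-9.804e-01  7.810e-02  2.269e-01 -3.000e-04  8.000e-04  1.100e-03]
```

Emit:
play_rows([
  [[1, -0.2, 0.01, 0, 0, 0, 0], [1, -0.4, 0.03, 0, 0, 0, 0], [1, -0.6, 0.04, 0, 0, 0, 0], [1, -0.8, 0.06, 0.1, 0, 0, 0], [1, -0.98, 0.078, 0.227, 0, 0, 0.001]],
])

```text
clock: 1.4
tool_pos: [0.4791, 0.0312, 0.1736]
eef_rot: [0.583, 0.813, -0.0, 0.002]
contact_force: [0.7, 0.4, -0.3]
opening: 0.01
```

Run:
```python
from h import *
import cv2
where();print(delta(tgt(-.035,0,.065)))
for n in ("scene","side"):
    im=vision.snapshot(n)[:,:,::-1]; p=proj(n,H+[0,0,.06]); x,y=int(p[0])-80,int(p[1])-60
    cv2.imwrite(f"pics/{n}1.png",cv2.resize(im[y:y+120,x:x+160],None,fx=5,fy=5,interpolation=cv2.INTER_CUBIC))
```

```text
t 1.4 s,v,ztip mm [-35.    4.8 154.6] F uvz [ 0.8  0.1 -0.3] rot [-0.002 -0.003  0.001] open 0.01 q [ 0.09  0.63 -0.4   2.05  0.47  0.55  1.25]
[-0.0151 -0.0006  0.2988  0.0005  0.001  -0.0003]
```

View pics/scene1.png

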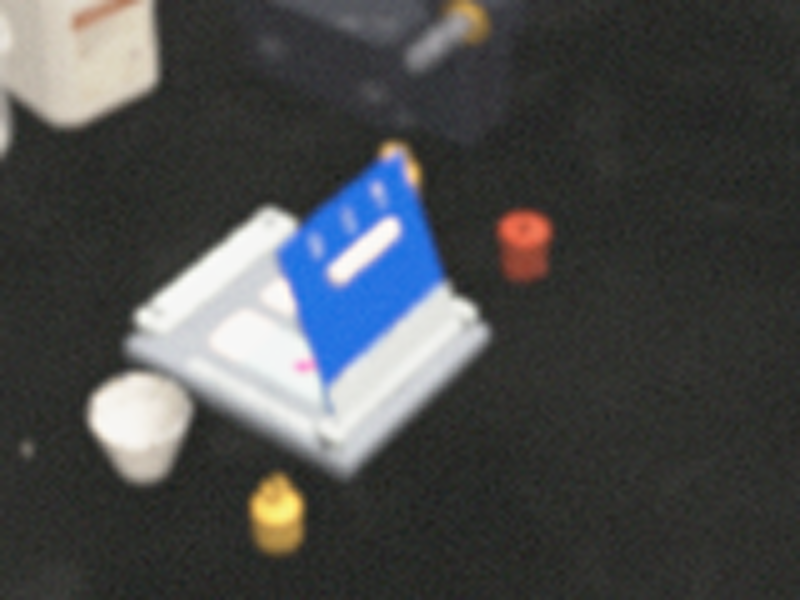

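View pics/side1.png

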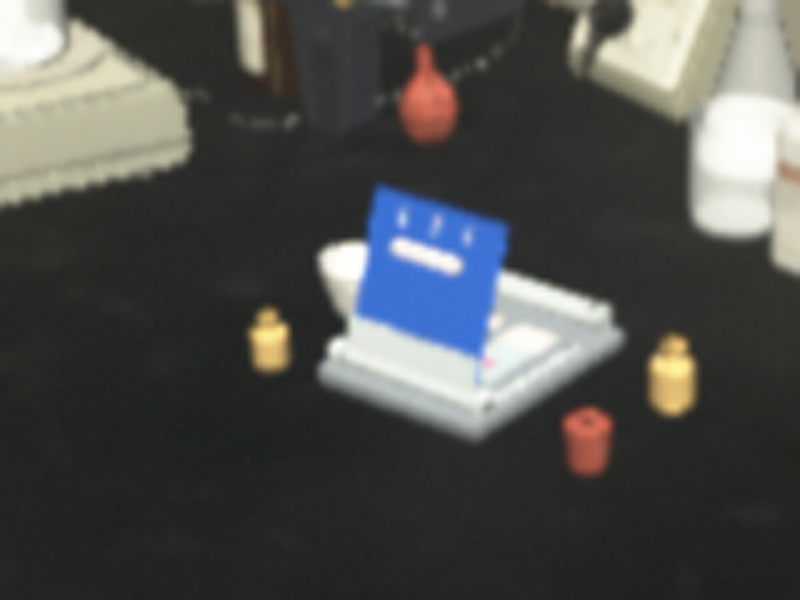

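Run:
```python
from h import *
s0=-35;z0=65
for d in (48,):
  for th in (75,65,55,45,36,28,20,13,7,3,0):
    t=np.radians(th); s=d*np.cos(t)-1.5*np.sin(t)-9; z=16.5+d*np.sin(t)+1.5*np.cos(t)
    print(th,round(s,1),round(z,1),"delta y,z norm from start",round((s-s0)/300,3),round((z0-z)/300,3))
```

```text
75 2.0 63.3 delta y,z norm from start 0.123 0.006
65 9.9 60.6 delta y,z norm from start 0.15 0.015
55 17.3 56.7 delta y,z norm from start 0.174 0.028
45 23.9 51.5 delta y,z norm from start 0.196 0.045
36 29.0 45.9 delta y,z norm from start 0.213 0.064
28 32.7 40.4 delta y,z norm from start 0.226 0.082
20 35.6 34.3 delta y,z norm from start 0.235 0.102
13 37.4 28.8 delta y,z norm from start 0.241 0.121
7 38.5 23.8 delta y,z norm from start 0.245 0.137
3 38.9 20.5 delta y,z norm from start 0.246 0.148
0 39.0 18.0 delta y,z norm from start 0.247 0.157
```

Emit:
play_rows([
  [[1, -0.015, 0, 0.1, 0, 0, 0], [1, -0.015, 0, 0.2, 0, 0, 0], [1, -0.015, 0, 0.299, 0, 0.001, 0], [1, -0.015, 0, 0.299, 0, 0.001, 0]],
])

```text
clock: 2.0
tool_pos: [0.4768, 0.0215, 0.0797]
eef_rot: [0.586, 0.81, -0.005, -0.003]
contact_force: [1.0, -0.9, -0.6]
opening: 0.007
```

```bash
python3 -c "
from h import *
where();print(delta(tgt(-.035,0,.065)))"
```

```text
t 2.0 s,v,ztip mm [-40.3  -3.6  60.7] F uvz [ 0.6 -1.2 -0.6] rot [ 0.012 -0.002  0.009] open 0.01 q [ 0.    0.79 -0.24  2.11  0.6   0.31  1.14]
[ 0.0122  0.0175 -0.0145 -0.0037  0.0005 -0.0029]
```

Emit:
play_rows([
  [[1, 0.01, 0.06, -0.013, -0.003, 0, -0.002], [1, 0.012, 0.14, -0.008, -0.003, 0, -0.002], [1, 0.012, 0.14, -0.008, -0.003, 0, -0.002]],
])

```text
clock: 2.38
tool_pos: [0.5177, 0.0395, 0.083]
eef_rot: [0.583, 0.812, 0.001, 0.001]
contact_force: [-0.8, -0.1, 0.2]
opening: 0.005
```

```bash
python3 -c "
from h import *
where();print(delta(tgt(.0099,0,.0606)))"
```

```text
t 2.38 s,v,ztip mm [ 4.2  0.2 64. ] F uvz [-0.8  0.2  0.2] rot [-0.002 -0.001  0.002] open 0.01 q [ 0.01  0.81 -0.3   2.    0.57  0.4   1.17]
[-0.0006  0.019   0.0114  0.0007  0.0003 -0.0008]
```

Emit:
play_rows([
  [[1, 0, 0.019, 0.011, 0, 0, 0], [1, 0, 0.044, 0.024, 0, 0, 0], [1, 0, 0.066, 0.042, 0, 0, 0], [1, 0, 0.083, 0.06, 0, 0, 0], [1, 0, 0.083, 0.06, 0, 0, 0]],
])

```text
clock: 3.0
tool_pos: [0.5412, 0.0475, 0.0644]
eef_rot: [0.583, 0.812, 0.0, 0.001]
contact_force: [-0.2, -0.0, 0.7]
opening: 0.005
```

Run:
```python
from h import *
import cv2
where();print(delta(tgt(.029,0,.046)))
out=[]
for n in ("scene","side"):
    im=vision.snapshot(n)[:,:,::-1]; p=proj(n,H+[0,0,.03]); x,y=int(p[0])-50,int(p[1])-60
    out.append(cv2.resize(im[y:y+120,x:x+80],None,fx=5,fy=5,interpolation=cv2.INTER_CUBIC))
cv2.imwrite("pics/two2.png",cv2.hconcat(out))
```

```text
t 3.0 s,v,ztip mm [29.1  0.2 45.4] F uvz [-0.2  0.   0.7] rot [-0.001 -0.001  0.002] open 0.01 q [ 0.    0.86 -0.29  1.93  0.57  0.42  1.18]
[-0.0007 -0.0002 -0.0021  0.0004  0.0003 -0.0008]
```

View pics/two2.png

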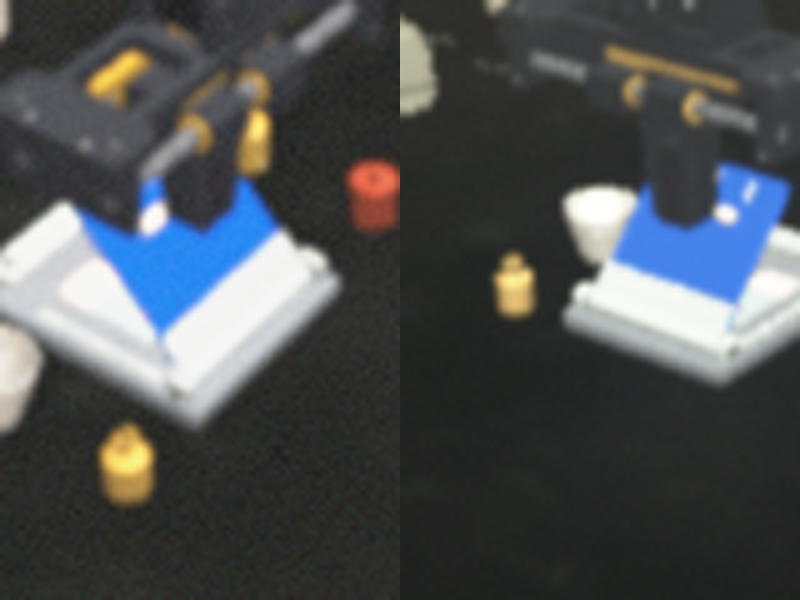

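Emit:
play_rows([
  [[1, 0, 0.012, 0.017, 0, 0, 0], [1, 0, 0.022, 0.037, 0, 0, 0], [1, 0, 0.027, 0.055, 0, 0, 0], [1, 0, 0.028, 0.072, 0, 0, 0], [1, 0, 0.029, 0.083, 0, 0, 0]],
])

```text
clock: 3.72
tool_pos: [0.5493, 0.0502, 0.0396]
eef_rot: [0.583, 0.812, 0.0, 0.001]
contact_force: [0.7, 0.9, 2.1]
opening: 0.002
```

```bash
python3 -c "
from h import *
where();print(delta(tgt(.039,0,.018)))"
```

```text
t 3.73 s,v,ztip mm [37.6  0.2 20.6] F uvz [0.9 0.6 2.1] rot [-0.001 -0.001  0.002] open 0.0 q [-0.02  0.91 -0.27  1.92  0.59  0.39  1.16]
[-0.0006  0.0047  0.0086  0.0004  0.0003 -0.0007]
```

Emit:
play_rows([
  [[1, 0, 0, 0.006, 0, 0, 0], [1, 0, 0, 0.009, 0, 0, 0], [1, 0, 0, 0.009, 0, 0, 0]],
])

```text
clock: 4.1
tool_pos: [0.5493, 0.0502, 0.0369]
eef_rot: [0.583, 0.812, 0.0, 0.001]
contact_force: [0.2, 0.2, 0.4]
opening: 0.004
```

Run:
```python
from h import *
import cv2
where()
out=[]
for n in ("scene","side"):
    im=vision.snapshot(n)[:,:,::-1]; p=proj(n,H+.06*U); x,y=int(p[0])-40,int(p[1])-50
    out.append(cv2.resize(im[y:y+90,x:x+80],None,fx=5,fy=5,interpolation=cv2.INTER_CUBIC))
cv2.imwrite("pics/two3.png",cv2.hconcat(out))
```

```text
t 4.1 s,v,ztip mm [37.6  0.2 17.9] F uvz [0.3 0.1 0.4] rot [-0.001 -0.001  0.002] open 0.0 q [-0.02  0.92 -0.26  1.92  0.59  0.39  1.16]
```

View pics/two3.png

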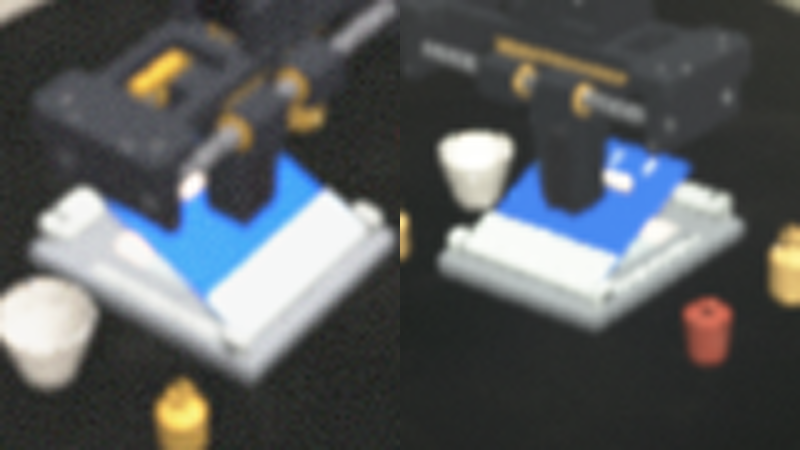

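Emit:
play_rows([
  [[1, 0, 0, 0.004, 0, 0, 0], [1, 0, 0, 0.008, 0, 0, 0], [1, 0, 0, 0.008, 0, 0, 0]],
])

```text
clock: 4.58
tool_pos: [0.5492, 0.0502, 0.0344]
eef_rot: [0.583, 0.812, 0.0, 0.001]
contact_force: [0.7, -0.0, 1.2]
opening: 0.009
```

Run:
```python
from h import *
import cv2
where()
out=[]
for n in ("scene","side"):
    im=vision.snapshot(n)[:,:,::-1].copy(); p=proj(n,H+.06*U); x,y=int(p[0])-40,int(p[1])-50
    c=cv2.resize(im[y:y+90,x:x+80],None,fx=5,fy=5,interpolation=cv2.INTER_CUBIC)
    for s,v in ((.092,.044),(.092,-.044),(.022,.044),(.022,-.044)):
        q=proj(n,H+s*U+v*V+[0,0,.018]); cv2.circle(c,(int((q[0]-x)*5),int((q[1]-y)*5)),3,(0,255,0),-1)
    out.append(c)
cv2.imwrite("pics/two4.png",cv2.hconcat(out))
```

```text
t 4.58 s,v,ztip mm [37.5  0.2 15.4] F uvz [ 0.7 -0.3  1.2] rot [-0.001 -0.001  0.002] open 0.01 q [-0.02  0.92 -0.26  1.92  0.59  0.38  1.16]
```

View pics/two4.png

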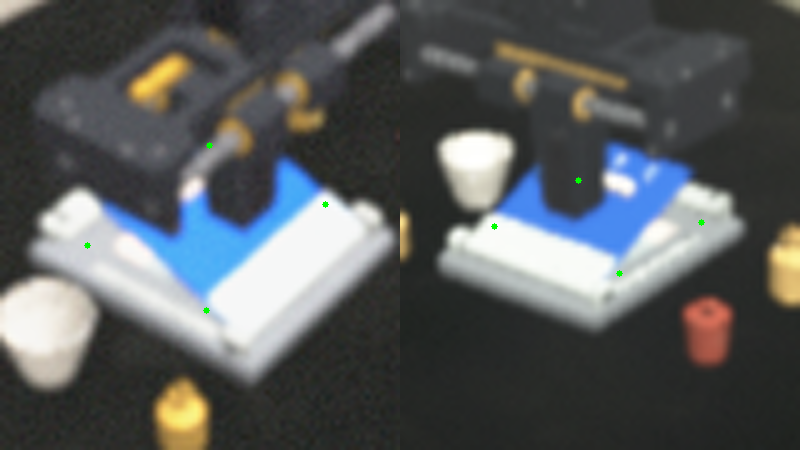

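Run:
```python
from h import *
import cv2
np.set_printoptions(precision=4,suppress=True)
out=[]
for n in ("scene","side"):
    im=vision.snapshot(n)[:,:,::-1].copy(); cv2.imwrite(f"pics/{n}5.png",im); p=proj(n,H+.06*U); x,y=int(p[0])-25,int(p[1])-30
    print(n,x,y)
    c=cv2.resize(im[y:y+60,x:x+50],None,fx=8,fy=8,interpolation=cv2.INTER_CUBIC)
    P=get_state()['tool_pos']
    for a,b in ((-.0175,-.009),(.0175,-.009),(-.0175,.009),(.0175,.009)):
        q=proj(n,P+b*U+a*V-[0,0,.019]); cv2.circle(c,(int((q[0]-x+.5)*8),int((q[1]-y+.5)*8)),3,(0,255,0),-1)
    out.append(c)
cv2.imwrite("pics/two5.png",cv2.hconcat(out))
```

```text
scene 235 220
side 222 193
```

View pics/two5.png

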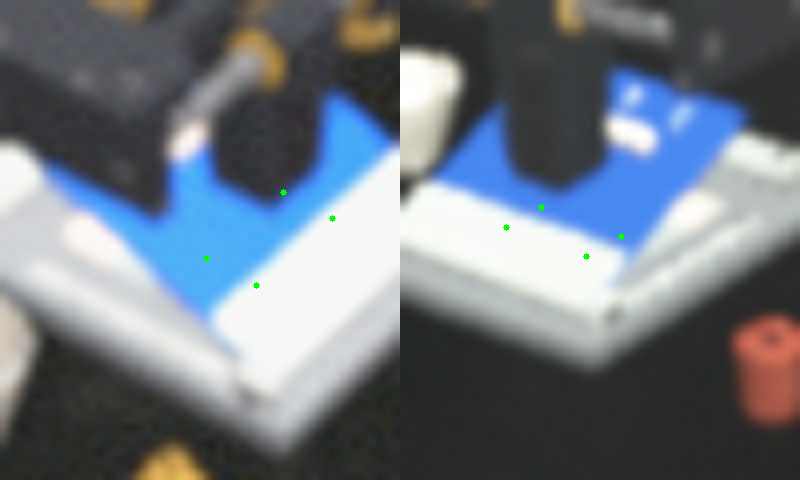

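Run:
```python
from h import *
S=lambda p:(235+p[0]/8-.5,220+p[1]/8-.5); D=lambda p:(222+p[0]/8-.5,193+p[1]/8-.5)
for k,a,b in (("-u+v",(275,208),(110,170)),("-u-v",(325,160),(160,190)),("+u?",(215,180),(205,165)),("sleeveB/blue corner",(213,320),(30,182))):
    x,e=tri([ray("scene",S(a)),ray("side",D(b))]); p=x-H; print(k,np.round(1e3*np.array([p@U,p@V,p[2]]),1),np.round(e,4))
for n in("scene","side"): print(n,ray(n,(280,210))[0])
where()
```

```text
-u+v [25.8 11.3 40.9] [0.0008 0.0008]
-u-v [ 25.4 -11.5  41.5] [0.0018 0.0018]
+u? [58.1  0.6 29.9] [0.0024 0.0024]
sleeveB/blue corner [21.6 45.  27.3] [0.0001 0.0001]
scene [-0.08048483  0.44206005  0.70704149]
side [ 0.10671363 -0.73794588  0.49513099]
t 4.78 s,v,ztip mm [37.4  0.1 15.5] F uvz [0.2 0.3 1.4] rot [-0.001 -0.001  0.002] open 0.01 q [-0.02  0.92 -0.26  1.92  0.59  0.38  1.16]
```

Run:
```python
from h import *
o={}
for n in("scene","side"):
    p=proj(n,H+.06*U); o[n]=(int(p[0])-40,int(p[1])-50)
f=lambda n,p:(o[n][0]+p[0]/5-.4,o[n][1]+p[1]/5-.4)
for k,a,b in (("g+",(235,130),(125,98)),("g-",(290,80),(185,103)),("tip-u+v",(238,228),(141,205)),("tip-u-v",(275,198),(175,216)),("ridge+v end",(192,187),(0,0)),
 ("caseBL near",(250,382),(45,265)),("case sleeve knob+v",(235,345),(57,240))):
    x,e=tri([ray("scene",f("scene",a)),ray("side",f("side",b))]); p=x-H; print(k,np.round(1e3*np.array([p@U,p@V,p[2]]),1),np.round(e,4))
```

```text
g+ [ 24.8  18.2 102.5] [0.0018 0.0018]
g- [ 25.7 -20.1 107.4] [0.0004 0.0004]
tip-u+v [27.9 13.8 40.8] [0.002 0.002]
tip-u-v [ 26.4 -11.   42.2] [0.0018 0.0018]
ridge+v end [ -2.6  83.8 142.2] [0.0074 0.0074]
caseBL near [-8.7 54.8  4.6] [0.0014 0.0014]
case sleeve knob+v [ 0.5 52.3 17.9] [0.0001 0.0001]
```

Run:
```python
from h import *
p=proj("side",H+[0,0,.06]);o=(int(p[0])-80,int(p[1])-60)
q=(o[0]+345/5-.4,o[1]+130/5-.4)
O,d=ray("side",q)
for s in (-.045,-.035):
    t=((s)-(O-H)@U)/(d@U); X=O+t*d-H; print(s,X@V,X[2])
# predicted start views
m=vision.camera_model("wrist"); W=m['world_to_cam']; R=W[:3,:3]; print("wristcam pos",-R.T@W[:3,3],"tcp",get_state()['tool_pos'])
for n,P in (("scene",[.2437,.5748,.217]),("side",[.2437,.5748,.217])): print(n,proj(n,np.array(P)))
```

```text
-0.045 -0.011071664700738943 0.1727309970838884
-0.035 -0.001040247990528673 0.1672701605774225
wristcam pos [0.48796109 0.02966483 0.18120826] tcp [0.54915371 0.05013886 0.03448857]
scene (np.float64(-1.841164261724316), np.float64(468.4800241394439))
side (np.float64(62.638067324785595), np.float64(123.26747831981538))
```

Emit:
play_rows([
  [[1, 0, 0, 0.013, 0, 0, 0], [1, 0, 0, 0.026, 0, 0, 0], [1, 0, 0, 0.035, 0, 0, 0], [1, 0, 0, 0.035, 0, 0, 0]],
])

```text
clock: 5.28
tool_pos: [0.549, 0.0501, 0.0237]
eef_rot: [0.583, 0.812, -0.0, 0.001]
contact_force: [1.7, -0.4, 1.5]
opening: 0.002
```

```bash
cat > pic.py <<'E'
from h import *
import cv2,sys
where()
out=[]
for n in ("scene","side"):
    im=vision.snapshot(n)[:,:,::-1].copy(); p=proj(n,H+.06*U); x,y=int(p[0])-40,int(p[1])-50
    print(n,x,y)
    c=cv2.resize(im[y:y+90,x:x+80],None,fx=5,fy=5,interpolation=cv2.INTER_CUBIC)
    for s,v in ((.092,.044),(.092,-.044),(.022,.044),(.022,-.044)):
        q=proj(n,H+s*U+v*V+[0,0,.018]); cv2.circle(c,(int((q[0]-x)*5),int((q[1]-y)*5)),2,(0,255,0),-1)
    out.append(c)
cv2.imwrite(f"pics/{sys.argv[1]}.png",cv2.hconcat(out))
E
python3 pic.py p6
```

```text
t 5.28 s,v,ztip mm [37.3  0.2  4.7] F uvz [ 1.5 -0.9  1.5] rot [-0.001 -0.001  0.002] open 0.0 q [-0.03  0.94 -0.25  1.92  0.6   0.36  1.15]
scene 220 200
side 207 173
```

View pics/p6.png

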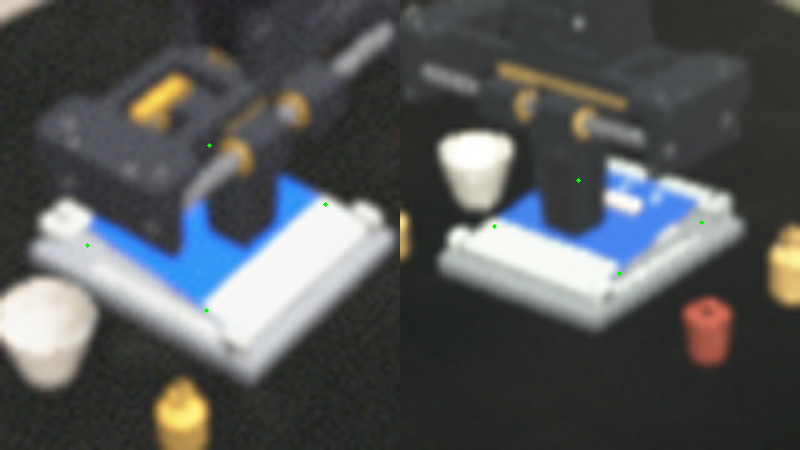

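Emit:
play_rows([
  [[1, 0, 0, 0.008, 0, 0, 0], [1, 0, 0, 0.014, 0, 0, 0], [1, 0, 0, 0.018, 0, 0, 0], [1, 0, 0, 0.018, 0, 0, 0]],
])

```text
clock: 5.88
tool_pos: [0.5489, 0.0501, 0.0184]
eef_rot: [0.583, 0.812, -0.0, 0.001]
contact_force: [1.3, -0.6, 0.7]
opening: 0.003
```

```bash
python3 pic.py p7
```

```text
t 5.88 s,v,ztip mm [37.2  0.2 -0.6] F uvz [ 1.1 -1.   0.7] rot [-0.    -0.001  0.002] open 0.0 q [-0.03  0.95 -0.24  1.92  0.6   0.35  1.15]
scene 220 200
side 207 173
```

View pics/p7.png

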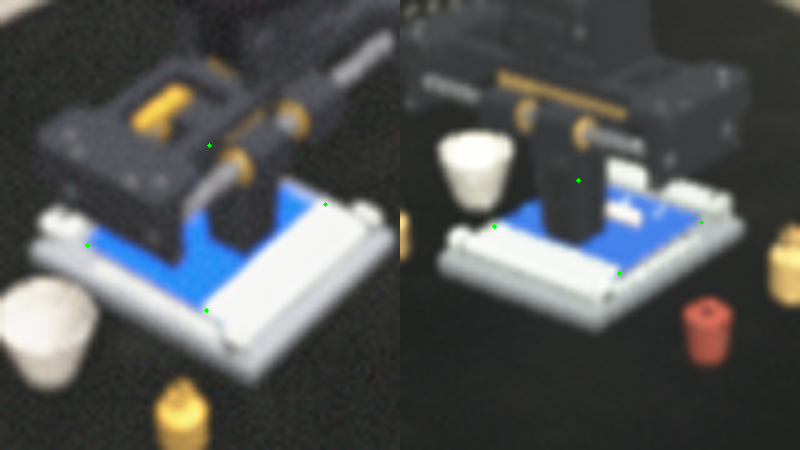

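Emit:
play_rows([
  [[1, 0, 0, 0.003, 0, 0, 0], [1, 0, 0, 0.006, 0, 0, 0], [1, 0, 0, 0.006, 0, 0, 0]],
])

```text
clock: 6.35
tool_pos: [0.5489, 0.0501, 0.0166]
eef_rot: [0.583, 0.812, -0.0, 0.0]
contact_force: [0.5, 0.0, 1.5]
opening: 0.005
```

```bash
python3 -c "
from h import *
where()"
```

```text
t 6.35 s,v,ztip mm [37.2  0.2 -2.4] F uvz [ 0.5 -0.2  1.5] rot [-0.    -0.001  0.002] open 0.0 q [-0.04  0.95 -0.24  1.92  0.6   0.34  1.14]
```

Emit:
play_rows([
  [[1, 0, 0, 0.003, 0, 0, 0], [1, 0, 0, 0.005, 0, 0, 0], [1, 0, 0, 0.005, 0, 0, 0]],
])

```text
clock: 6.72
tool_pos: [0.5489, 0.0501, 0.0161]
eef_rot: [0.583, 0.812, -0.0, 0.001]
contact_force: [-1.2, 0.4, 11.7]
opening: 0.007
```

```bash
python3 pic.py p8
```

```text
t 6.72 s,v,ztip mm [37.2  0.2 -2.9] F uvz [-1.   0.7 11.7] rot [-0.001 -0.001  0.002] open 0.01 q [-0.04  0.95 -0.23  1.92  0.61  0.34  1.14]
scene 220 200
side 207 173
```

View pics/p8.png

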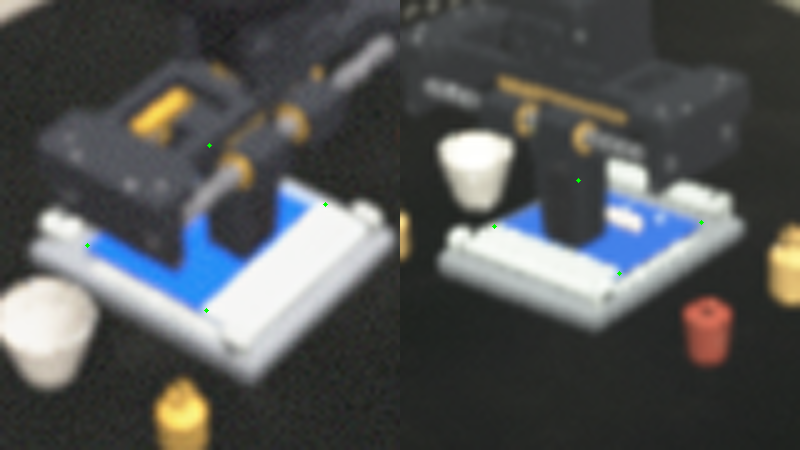

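Emit:
play_rows([
  [[1, 0, 0.01, 0.0017, 0, 0, 0], [1, 0, 0.02, 0.0017, 0, 0, 0], [1, 0, 0.03, 0.0017, 0, 0, 0], [1, 0, 0.03, 0.0017, 0, 0, 0]],
])

```text
clock: 7.32
tool_pos: [0.5562, 0.0526, 0.0161]
eef_rot: [0.583, 0.812, -0.001, 0.0]
contact_force: [-1.9, -0.2, 8.5]
opening: 0.006
```

```bash
python3 pic.py p9
```

```text
t 7.33 s,v,ztip mm [44.9  0.2 -2.9] F uvz [-1.9  0.4  8.5] rot [ 0.001 -0.002  0.002] open 0.01 q [-0.03  0.96 -0.25  1.89  0.6   0.37  1.15]
scene 220 200
side 207 173
```

View pics/p9.png

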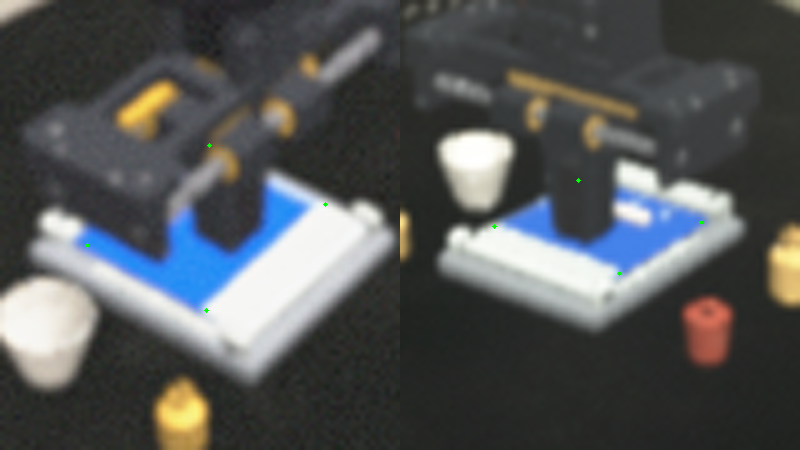

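Emit:
play_rows([
  [[1, 0, 0.012, 0.001, 0, 0, 0], [1, 0, 0.024, 0.001, 0, 0, 0], [1, 0, 0.036, 0.001, 0, 0, 0], [1, 0, 0.036, 0.001, 0, 0, 0]],
])

```text
clock: 7.92
tool_pos: [0.5625, 0.0547, 0.0158]
eef_rot: [0.583, 0.812, -0.005, -0.002]
contact_force: [-5.6, -0.9, 11.0]
opening: 0.002
```

```bash
python3 pic.py p10
```

```text
t 7.92 s,v,ztip mm [51.6  0.2 -3.2] F uvz [-5.6  0.9 11. ] rot [ 0.009 -0.003  0.002] open 0.0 q [-0.03  0.96 -0.26  1.87  0.59  0.4   1.16]
scene 220 200
side 207 173
```

View pics/p10.png

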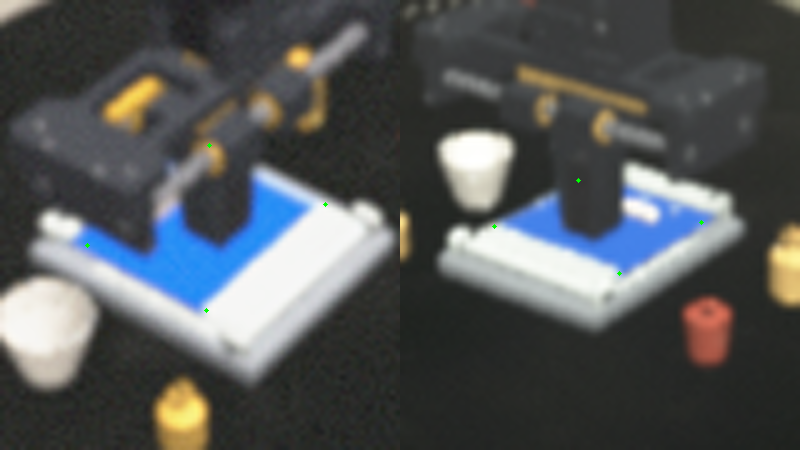

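Emit:
play_rows([
  [[1, 0, 0.014, 0.0, 0, 0, 0], [1, 0, 0.026, 0.0, 0, 0, 0], [1, 0, 0.038, 0.0, 0, 0, 0], [1, 0, 0.038, 0.0, 0, 0, 0]],
])

```text
clock: 8.52
tool_pos: [0.568, 0.056, 0.0155]
eef_rot: [0.583, 0.812, -0.01, -0.004]
contact_force: [-8.8, -1.5, 11.1]
opening: 0.005
```

```bash
python3 pic.py p11
```

```text
t 8.53 s,v,ztip mm [57.2 -0.4 -3.5] F uvz [-8.8  1.5 11.1] rot [ 0.02  -0.005  0.003] open 0.01 q [-0.03  0.97 -0.27  1.84  0.58  0.44  1.17]
scene 220 200
side 207 173
```

View pics/p11.png

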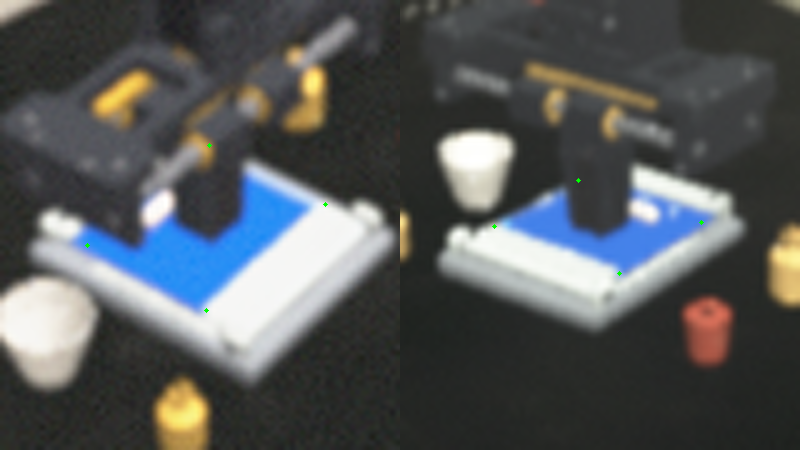

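Emit:
play_rows([
  [[1, 0.001, 0.016, -0.001, -0.006, 0.001, 0], [1, 0.001, 0.028, -0.001, -0.006, 0.001, 0], [1, 0.001, 0.04, -0.001, -0.006, 0.001, 0], [1, 0.001, 0.04, -0.001, -0.006, 0.001, 0]],
])

```text
clock: 9.12
tool_pos: [0.5735, 0.0573, 0.0153]
eef_rot: [0.583, 0.812, -0.007, -0.003]
contact_force: [-9.2, -2.7, 11.8]
opening: 0.005
```

```bash
python3 pic.py p12
```

```text
t 9.12 s,v,ztip mm [62.8 -0.9 -3.7] F uvz [-9.6  0.4 11.8] rot [ 0.014 -0.004  0.003] open 0.0 q [-0.02  0.97 -0.28  1.83  0.58  0.44  1.18]
scene 220 200
side 207 173
```

View pics/p12.png

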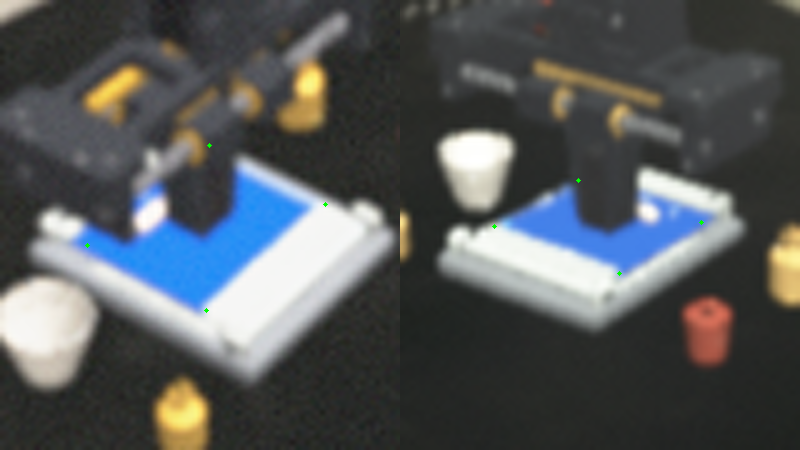

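Emit:
play_rows([
  [[1, 0.002, 0.016, 0, -0.006, 0.001, 0], [1, 0.002, 0.026, 0, -0.006, 0.001, 0], [1, 0.002, 0.034, 0, -0.006, 0.001, 0], [1, 0.002, 0.034, 0, -0.006, 0.001, 0]],
])

```text
clock: 9.72
tool_pos: [0.5738, 0.0573, 0.0148]
eef_rot: [0.584, 0.812, -0.007, -0.003]
contact_force: [-14.6, -3.9, 19.0]
opening: 0.004
```

```bash
python3 pic.py p13
```

```text
t 9.72 s,v,ztip mm [63.  -1.  -4.2] F uvz [-15.1   1.   19. ] rot [ 0.014 -0.003  0.003] open 0.0 q [-0.02  0.97 -0.28  1.82  0.58  0.44  1.18]
scene 220 200
side 207 173
```

View pics/p13.png

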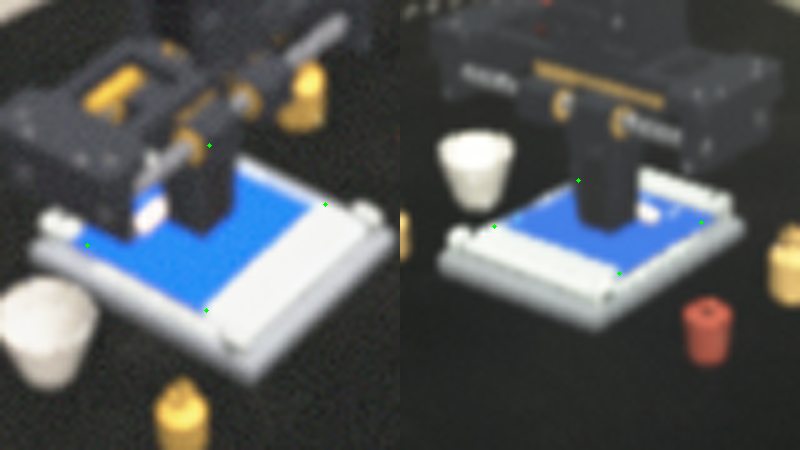

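Emit:
play_rows([
  [[1, 0, 0, -0.004, 0, 0, 0], [1, 0, -0.001, -0.012, 0, 0, 0], [1, 0, -0.006, -0.03, 0, 0, 0], [1, 0, -0.02, -0.06, 0, 0, 0], [1, 0, -0.02, -0.1, 0, 0, 0]],
])

```text
clock: 10.45
tool_pos: [0.5678, 0.0553, 0.0454]
eef_rot: [0.583, 0.812, -0.007, -0.003]
contact_force: [0.1, -0.3, -0.3]
opening: 0.007
```

```bash
python3 pic.py p14
```

```text
t 10.45 s,v,ztip mm [56.8 -1.  26.4] F uvz [-0.  -0.3 -0.3] rot [ 0.015 -0.003  0.003] open 0.01 q [-0.    0.92 -0.31  1.84  0.56  0.48  1.19]
scene 220 200
side 207 173
```

View pics/p14.png

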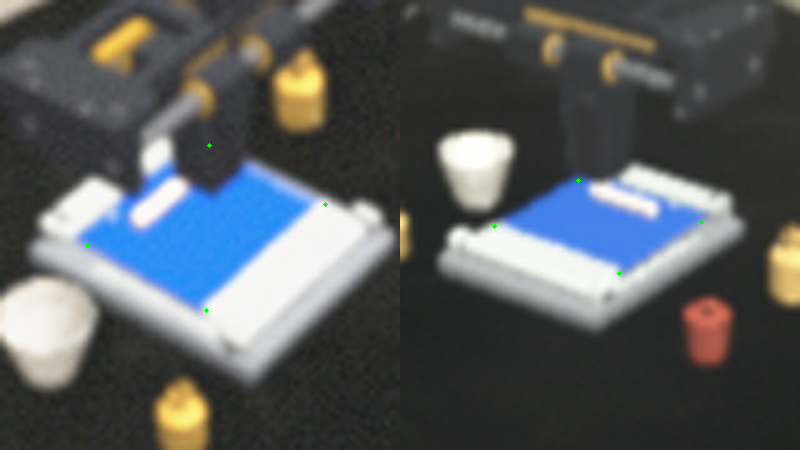

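Emit:
play_rows([
  [[1, 0, -0.02, -0.15, 0, 0, 0], [1, 0, -0.06, -0.3, 0, 0, 0], [1, 0.1, -0.1, -0.45, 0, 0, 0], [1, 0.3, -0.1, -0.5, 0, 0, 0], [1, 0.5, -0.1, -0.5, 0, 0, 0]],
])

```text
clock: 11.18
tool_pos: [0.4953, 0.191, 0.1981]
eef_rot: [0.584, 0.811, -0.004, -0.001]
contact_force: [0.1, 1.4, 0.1]
opening: 0.007
```

```bash
python3 pic.py p15
python3 - <<'E'
from h import *
import cv2
for n in("scene","side"):
    cv2.imwrite(f"pics/{n}15.png",vision.snapshot(n)[:,:,::-1])
E
```

```text
t 11.18 s,v,ztip mm [ 31.9 150.9 179.1] F uvz [0.6 1.3 0.1] rot [ 0.007 -0.003  0.006] open 0.01 q [-0.19  0.65 -0.43  1.88  0.4   0.71  1.04]
scene 220 200
side 207 173
```

View pics/p15.png

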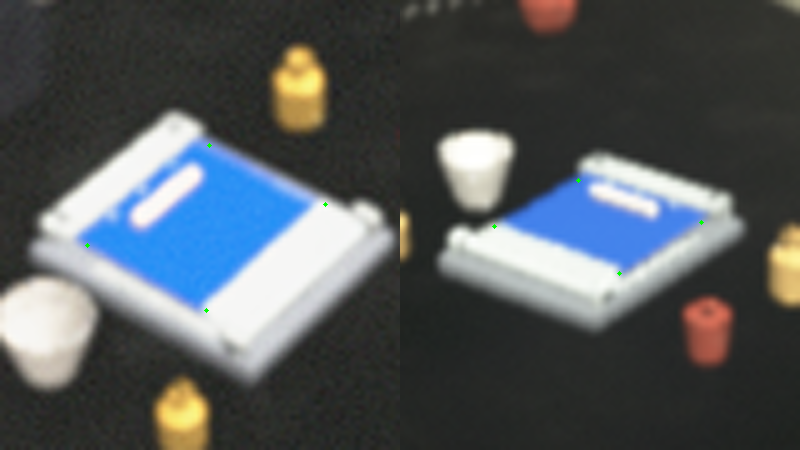

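View pics/scene15.png

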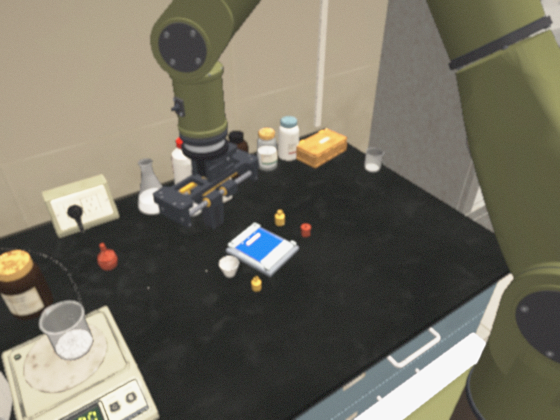

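Run:
```python
from h import *
f=lambda o,p:(o[0]+p[0]/5-.4,o[1]+p[1]/5-.4)
S=(220,200);D=(207,173)
for k,a,b in (("ridge",(167,197),(224,201)),("case near corner",(250,382),(45,265)),("blue/sleeve +v",(206,309),(95,226)),("blue/sleeve -v",(325,205),(219,272))):
    x,e=tri([ray("scene",f(S,a)),ray("side",f(D,b))]); p=x-H; print(k,np.round(1e3*np.array([p@U,p@V,p[2]]),1),np.round(e,4))
    for n,o,q in (("scene",S,a),("side",D,b)):
        p=plane(n,f(o,q),.023 if k=="ridge" else .018)-H; print(n,np.round(1e3*np.array([p@U,p@V]),1))
```

```text
ridge [80.6  2.  24. ] [0.0007 0.0007]
scene [82.3  0.5]
side [80.9  2.8]
case near corner [-8.7 54.8  4.6] [0.0014 0.0014]
scene [-18.3  65.6]
side [-23.7  37.7]
blue/sleeve +v [22.6 44.7 19.8] [0.0006 0.0006]
scene [24.5 42.8]
side [24.1 46.7]
blue/sleeve -v [ 22.1 -42.3  19.6] [0.0004 0.0004]
scene [ 23.7 -44.1]
side [ 23.6 -40.7]
```

```bash
python3 -c "
from h import *
where(); print(r.finish_job())"
```

```text
t 11.38 s,v,ztip mm [ 30.7 150.9 177.5] F uvz [ 0.3 -0.8 -0.9] rot [ 0.011 -0.004  0.   ] open 0.0 q [-0.19  0.65 -0.43  1.88  0.4   0.71  1.04]
the job is handed in; nothing more can be done
None
```

The slide case is closed, and I handed the job in at 11.4 s; no verdict was reported. With the fingers shut, I folded the flap flat over the slides. I then pressed lightly and pushed the white ridge towards the lip until it stopped at about 15 N.

**Last checks:**
- **Flap:** it stayed flat after I let go. The ridge centre was 80.6 mm from the hinge against 65.5 mm at flap_tuck 0, so the tuck is about 14–15 mm, which is fully home within the ±2 mm camera error.
- **Case and bystanders:** the near hinge-side corner of the case and the sleeve edge showed no measurable movement. I only compared the nearby bystanders in the pictures by eye, and they looked undisturbed.
- **Robot:** the arm ended about 180 mm above the worktop and off to one side, with contact force near zero.

**One disagreement:** the shut fingertips seemed to sit about 15–20 mm higher than the stated 19 mm nose length implies. I therefore judged the final descent by camera and contact force, not by the computed tip height.

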